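# Wipe the fallen flakes off the propped desk lid

## Task

Flakes of render have dropped from the old wall onto the school desk's propped-up sloping lid. Take the wooden scraper block by its fin and wipe all five flakes down the slope and over the low edge into the steel tray: set the block near the lid's high edge, sole flat on the wood, and wipe right down to the low edge with a steady light press, without grinding it into the wood or touching the flakes with the fingers. Then stand the scraper on its sole on the bench again and let go, leaving the torch, hole punch, pencil tin and paperweight where they are.

Things in the scene. Friction and masses are not known exactly. Their poses are not given: they have to be found in the camera images.
- desk: Old school desk top, fixed on the bench: a wooden box 250 x 270 mm, 52 mm high, its flat rimless lid fixed at a slope of 25 degrees by stays. The frame is the LID's: origin amid its upper face, 152 mm above the bench; z square to that face, outwards; y straight down the slope; x level across. Lid 260 mm along x, 340 mm along y (+-170 mm), 16 mm thick, rigid.
- lid_high (a point): Middle of the lid's high edge (upper face), at y = -170 mm in the desk frame, about 224 mm above the bench. A stroke starts with the scraper's middle 35 to 80 mm below this edge. Over 2 N must bear on the lid, 5 to 20 N is a light press; more than 100 N mars it. Axes as the desk's.
- lid_low (a point): Middle of the lid's low edge (upper face), at y = +170 mm in the desk frame, about 80 mm above the bench. The scraper presses on until its middle is less than 80 mm from this edge; carrying it on until its middle reaches the edge tips the flakes off. Axes as the desk's.
- tray: Open steel waste tray, fixed on the bench at the foot of the slope, part of the desk assembly. 320 mm along its x, 150 mm along its y, 34 mm high, walls and floor 4 mm. Origin under its middle, z up; its near wall lies under the lid, so what slides over the low edge falls in.
- scraper: Loose dark wooden scraper block, about 110 g, standing on its sole on the bench to the right of the desk. Sole plate 130 mm along its x, 36 mm along its y, 16 mm thick; on its middle stands an upright fin to hold it by, 20 mm thick along x, 36 mm along y, with its top 57 mm above the sole. Origin in the middle of the sole, z up through the fin. It wipes along its own y, either way, with its whole 130 mm width.
- flake1: Loose flat flake of plaster render lying on the lid, about 44 x 30 x 5 mm, 12 g. Origin in the middle of its underside, z square to it. It stays put on the slope unless pushed.
- flake2: Loose flat flake of plaster render lying on the lid, about 40 x 32 x 5 mm, 12 g. Origin in the middle of its underside, z square to it. It stays put on the slope unless pushed.
- flake3: Loose flat flake of plaster render lying on the lid, about 42 x 28 x 5 mm, 12 g. Origin in the middle of its underside, z square to it. It stays put on the slope unless pushed.
- flake4: Loose flat flake of plaster render lying on the lid, about 38 x 32 x 5 mm, 12 g. Origin in the middle of its underside, z square to it. It stays put on the slope unless pushed.
- flake5: Loose flat flake of plaster render lying on the lid, about 44 x 30 x 5 mm, 12 g. Origin in the middle of its underside, z square to it. It stays put on the slope unless pushed.
- torch: Bystander: black plastic torch lying on the bench, 150 mm along x, head 42 mm thick. Origin under its middle.
- punch: Bystander: grey steel hole punch, 100 x 60 mm, about 65 mm high. Origin under its middle.
- tin: Bystander: aluminium pencil tin with three pencils, 72 mm across, 100 mm high, 155 mm with the pencils. Origin under its middle.
- paperweight: Bystander: round glass paperweight, 74 mm across, 46 mm high. Origin under its middle.
There are look-alikes about, which are no part of the job. Leave any green look-alike of the scraper alone.

How it is judged:
On the way, in this order (a step that is already met when the one before it is completed fails the run):
1. the scraper's sole is pressed flat on the upper part of the lid (contact force between scraper and desk above 2 N and angle between the z axis of scraper and the z axis of desk, either way round below 0.1 rad and y of scraper in the frame of desk below -0.085 m and z of scraper in the frame of desk below 0.006 m), for 0.2 s.
2. the scraper's sole is pressed flat on the lower part of the lid (contact force between scraper and desk above 2 N and angle between the z axis of scraper and the z axis of desk, either way round below 0.1 rad and y of scraper in the frame of desk above 0.09 m and z of scraper in the frame of desk below 0.006 m), for 0.2 s.
At the end, for the whole second after the job is handed in: All five flakes lie at rest in the tray (within its outline, below 45 mm above the bench); the scraper stands at rest on its sole on the bench (origin under 3 mm high, within 4.5 degrees of upright), let go (x of flake1 in the frame of tray between -0.16 and 0.16 m and y of flake1 in the frame of tray between -0.075 and 0.075 m and height (world z) of each of flake1, flake2, flake3, flake4, flake5 below 0.045 m and linear speed of each of flake1, flake2, flake3, flake4, flake5 below 0.03 m/s and x of flake2 in the frame of tray between -0.16 and 0.16 m and y of flake2 in the frame of tray between -0.075 and 0.075 m and x of flake3 in the frame of tray between -0.16 and 0.16 m and y of flake3 in the frame of tray between -0.075 and 0.075 m and x of flake4 in the frame of tray between -0.16 and 0.16 m and y of flake4 in the frame of tray between -0.075 and 0.075 m and x of flake5 in the frame of tray between -0.16 and 0.16 m and y of flake5 in the frame of tray between -0.075 and 0.075 m and height (world z) of scraper below 0.003 m and angle between scraper's own z axis and vertical below 0.08 rad and linear speed of scraper below 0.02 m/s); the robot touches nothing.
It fails at once if a flake is touched with the fingers (over 0.5 N) (contact force between the fingers and flake1 above 0.5 N or contact force between the fingers and flake2 above 0.5 N or contact force between the fingers and flake3 above 0.5 N or contact force between the fingers and flake4 above 0.5 N or contact force between the fingers and flake5 above 0.5 N).
It fails at once if the scraper is ground into the lid (over 100 N) (contact force between scraper and desk above 100 N).
It fails at once if a bystander is moved by more than 15 mm (distance of any of torch, punch, tin, paperweight from where it was at the start of the episode above 0.015 m).
It also fails if it takes over 72 s, if anything falls off the work surface, if the arm or the gripper's body presses on something with over 40 N, if the wrist force passes 120 N, or if a joint passes its speed limit or range.

## Robot

A 7-joint arm with a two-finger parallel gripper is mounted at the origin on the work surface. World frame = base frame: x ahead of the robot, y to its left, z up, the work surface at z = 0. Lengths are in m, angles in rad, forces in N, time in s.
With the tool pointing down it reaches from about 0.425 to 0.875 m from the base axis. Payload 4.7 kg.
Tool frame: the origin (TCP) lies on the centre line of the jaws, within the pads' length; the fingertips stand 19 mm ahead of it and the grasp point (between the pads) is the TCP; x points along the fingers, z is the direction in which the jaws open and shut, and the axes are right-handed (so a half turn about x gives the same grasp; the last joint's range is limited). The gripper opens to 87 mm and grips with 3 to 60 N. Pads are 19 mm wide; open, the fingers measure 117 mm over their backs; the gripper's body (75 mm by 190 mm) begins 51 mm behind the grasp point.
Start: joints at [-1.155, 0.321, -0.07, 1.45, 0.023, 1.371, -0.057], TCP at [0.254, 0.598, 0.242] pointing down, gripper open.
Joint ranges: [-2.86, 2.86], [-0.3, 2.09], [-1.38, 1.24], [0.06, 2.45], [-1.56, 4.7], [0.09, 2.05], [-2.69, 2.69]. Speed limits (rad/s): [2.57, 2.57, 3.14, 3.14, 3.14, 3.14, 3.14].

## Interface

Orientations are given as a rotation vector (axis times angle).
In Python, from bench import get_state, get_image, camera_info, close_job gives the robot as it stands.
- The arm moves only by the tool jog_arm, never from a script. Its argument "targets" is a list of rows, each a list of 7 numbers: the turn, a rotation vector about the tool's x, y, z in degrees, then the shift along the tool's x, y, z in cm, then the finger opening in cm, from 0 to 8.7. In form: [[wx, wy, wz, tx, ty, tz, jaw], ...]. A call has 1 to 10 rows; each row shifts and turns the commanded pose from where the row before left it, along the tool's axes as they then stand; what a row does not reach is not made up. A row lasts 1/8 s, in which the tool goes at most 62.5 mm and 10.7 degrees, less where a joint would pass 70% of its speed; a pose out of reach is approached as far as the arm can. A call is refused whole if a number of a shift passes 6.25 or a number of a turn 10.7, either way. A call with a gripper value outside its range is refused whole. The fingers move at their own pace and stop on an object; "squeeze" is the grip in N (left out, the last holds). Time passes only in rows, so rows that do not move let the fingers close. It gives the time, the measured TCP pose, the force and the opening at its end, in the units of the state.
- get_state(): the state, without advancing time (a new reading comes with each control period).
- get_image(name): name is "side" or "top" or "wrist"; returns (picture, depth): 420x560x3 uint8, red, green, blue; 420x560 float32, m along the optical axis (not along the pixel's ray), 0 where there is no reading.
- camera_info(name): a dict with "intrinsics" (3x3 intrinsics, pixels), "world_from_camera" (4x4, takes a point from camera to world coordinates); the wrist camera has in their place "mount" (4x4, takes a point from camera to tool coordinates, whose origin is the TCP and whose axes are the tool frame's). Camera axes: x right, y up, looking along -z (the intrinsics and any distortion apply to the point x, -y, -z); pixel columns grow to the right and rows downward; lengths in m; the calibration is good to about 2 mm. The wrist camera is an equidistant fisheye: a pixel r from the principal point sees the ray r / f radians off the axis. A picture is of the moment at which its call begins: read the wrist's pose just before it. camera_info takes no time and is no camera call.
- close_job(): hands the job in, once; it reports no verdict.
The state is a dict: "time": time; "joint_positions": joint angles; "qd": joint speeds; "joint_torque": joint torques, N m; "position": TCP position; "tool_rot": TCP orientation; "ft_force": force on the tool from outside, world axes, zero at the start; "torque": the same for the moment, N m; "grip_width": opening from 0.0 (shut) to 1.0 (fully open).
Only numpy, scipy, OpenCV 4.12 (cv2) and the standard library are available. Lean on these libraries where they do the work, as an engineer would, in place of code of your own. Each camera call takes 0.05 s, during which the arm holds its last target.

## Working session

There is one attempt and no reset: what is moved stays moved. The work goes in short steps, Python scripts to look and compute and a tool call to move; the robot and the scene stay as the last step left them, time stands still between calls to the robot, and variables do not carry over. Pictures are saved under pics/ and viewed, and the job is handed in when it is done.

Besides the shell and the picture viewer there is one more tool, called after "Call:" as a command line: name --pt "numbers of a row" for each row, then --argument value for the rest. jog_arm: Moves the arm, as the interface text tells. Its arguments: {"type":"object","properties":{"targets":{"type":"array"},"squeeze":{"type":"number"}},"required":["targets"]}

```bash
ls; mkdir -p pics
python3 - <<'E'
from bench import *
import cv2,numpy as np
s=get_state();print(s)
for n in("side","top"):
    p,d=get_image(n);cv2.imwrite(f"pics/{n}0.png",p[:,:,::-1]);np.savez(f"pics/{n}0.npz",p=p,d=d);print(n,camera_info(n))
print(camera_info("wrist"))
E
```

```text
pics
{'time': 0.0, 'joint_positions': array([-1.1548968 ,  0.32180901, -0.07008731,  1.45166222,  0.02259803,
        1.37077884, -0.05690859]), 'qd': array([-0.00010336,  0.00091656,  0.00260944,  0.00086498,  0.00081478,
        0.00038919,  0.00049916]), 'joint_torque': array([ 6.69216442e-04, -4.91294217e+01, -4.03397027e-01, -3.12521303e+01,
       -6.36478420e-02,  4.40403877e-02,  1.65521074e-04]), 'position': array([0.25404271, 0.59774937, 0.24047699]), 'tool_rot': array([-0.90947045,  1.37444197,  0.90764378]), 'ft_force': array([-0.217747  , -0.10626567, -0.36930958]), 'torque': array([-0.02598166,  0.03267311,  0.03742379]), 'grip_width': 0.997379639046456}
side {'intrinsics': array([[427.4224602 ,   0.        , 277.43537964],
       [  0.        , 427.4224602 , 205.17485583],
       [  0.        ,   0.        ,   1.        ]]), 'world_from_camera': array([[ 0.9910661 ,  0.08999859, -0.09842888,  0.38175986],
       [-0.13330894,  0.64582826, -0.75175434, -1.03404357],
       [-0.00408867,  0.75815969,  0.65205611,  1.05115435],
       [ 0.        ,  0.        ,  0.       
[... 280 characters left out ...]
  [-0.99996297, -0.006421  ,  0.00572954, -0.01545167],
       [ 0.00506765,  0.09873873,  0.99510049,  1.50462534],
       [ 0.        ,  0.        ,  0.        ,  1.        ]])}
{'intrinsics': array([[325.1922621 ,   0.        , 278.27797765],
       [  0.        , 325.1922621 , 208.03773477],
       [  0.        ,   0.        ,   1.        ]]), 'mount': array([[ 1.51982434e-03,  2.60289225e-01, -9.65529497e-01,
        -1.42900600e-01],
       [ 3.98310780e-05,  9.65530596e-01,  2.60289584e-01,
         7.22193885e-02],
       [ 9.99998844e-01, -4.34052525e-04,  1.45706929e-03,
        -4.09846279e-04],
       [ 0.00000000e+00,  0.00000000e+00,  0.00000000e+00,
         1.00000000e+00]])}
```

View pics/side0.png

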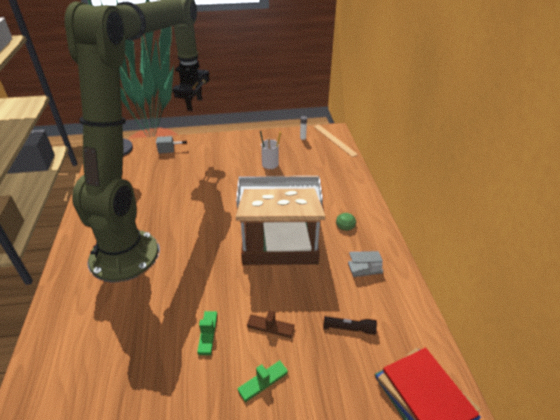

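View pics/top0.png

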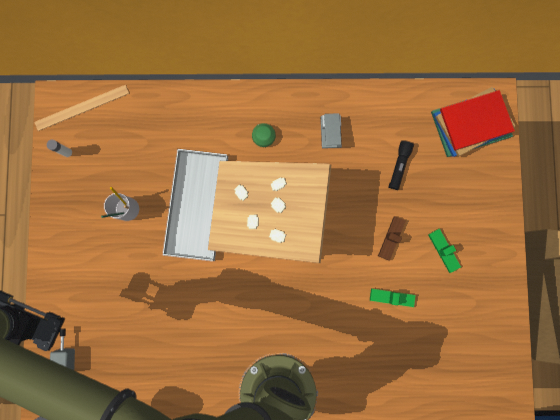

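The top view shows the lid centred at about (270,212), with its high edge on the right at column 325. The tray is at (195,205) and the flakes at columns 240–280. The brown scraper is at (393,238), and the torch is near it at (402,165). Next I'll measure positions.

```bash
cat > h.py <<'E'
import numpy as np,cv2
from bench import camera_info
def pts(n,d):
    c=camera_info(n);K=c["intrinsics"];T=c["world_from_camera"]
    v,u=np.mgrid[0:d.shape[0],0:d.shape[1]]
    P=np.stack([(u-K[0,2])/K[0,0]*d,-(v-K[1,2])/K[1,1]*d,-d],-1)
    return P@T[:3,:3].T+T[:3,3]
E
python3 - <<'E'
from h import *
Z=np.load("pics/top0.npz");p=Z["p"];d=Z["d"];P=pts("top",d)
hsv=cv2.cvtColor(p,cv2.COLOR_RGB2HSV)
for u,v in [(393,238),(400,230),(385,250),(270,245),(320,170),(215,240),(240,192),(190,200),(350,350)]:
    print((u,v),p[v,u],hsv[v,u],P[v,u].round(3))
# lid plane
reg=np.zeros(d.shape,bool);reg[165:255,225:320]=1
A=P[reg];
for i in range(3):
    c=A.mean(0);n=np.linalg.svd(A-c,full_matrices=False)[2][2];n*=np.sign(n[2]);r=(A-c)@n;A=A[abs(r)<max(.002,1*r.std())]
print("lid n",n,"tilt",np.degrees(np.arccos(n[2])),"az",np.degrees(np.arctan2(n[1],n[0])),c,len(A))
# lid mask by plane dist
L=(abs((P-c)@n)<.008)&(P[...,2]>.07)
L=cv2.morphologyEx(L.astype(np.uint8),cv2.MORPH_OPEN,np.ones((3,3)))
cs=max(cv2.findContours(L,0,2)[0],key=cv2.contourArea)
r=cv2.minAreaRect(cs);bp=cv2.boxPoints(r).round().astype(int);print("lid px",bp.tolist())
# into lid frame
z=n;y=np.array([n[0],n[1],0]);y=y-y@z*z;y/=np.linalg.norm(y)
if y[2]>0:y=-y
x=np.cross(y,z);q=P[L>0]-c
for a in(x,y):
    e=q@a;print(np.percentile(e,[.1,.5,99.5,99.9]))
e=[np.percentile(q@a,[.3,99.7]).mean() for a in(x,y)]
O=c+e[0]*x+e[1]*y;print("origin",O,"x",x,"y",y)
np.savez("lid.npz",O=O,x=x,y=y,z=z)
# flakes
W=(hsv[...,1]<60)&(hsv[...,2]>170)&(L>0)
k,lab,st,cen=cv2.connectedComponentsWithStats(W.astype(np.uint8))
for i in range(1,k):
    if st[i,4]>20:
        q=(P[lab==i]-O);print("flake",cen[i].round(),st[i,4],"x",(q@x).min().round(3),(q@x).max().round(3),"y",(q@y).min().round(3),(q@y).max().round(3),"z",np.median(q@z).round(4))
# scraper
B=(hsv[...,0]<15)&(P[...,2]>.008)&(P[...,2]<.08);B[:, :370]=0;B[:215]=0;B[262:]=0;B[:,415:]=0
for lo,hi in((.008,.022),(.045,.065)):
    M=B&(P[...,2]>lo)&(P[...,2]<hi);q=P[M];print(len(q),q.mean(0).round(4),np.median(q[:,2]))
    r=cv2.minAreaRect((q[:,:2]*1000).astype(np.float32));print(r)
E
```

```text
(393, 238) [100  62  41] [ 11 150 100] [ 0.447 -0.339  0.054]
(400, 230) [107  66  45] [ 10 148 107] [ 0.472 -0.369  0.018]
(385, 250) [112  71  46] [ 11 150 112] [ 0.413 -0.323  0.014]
(270, 245) [235 194 130] [ 18 114 235] [0.426 0.016 0.166]
(320, 170) [216 169 114] [ 16 120 216] [ 0.62  -0.117  0.214]
(215, 240) [229 186 125] [ 18 116 229] [0.444 0.174 0.087]
(240, 192) [237 238 235] [ 40   3 238] [0.576 0.1   0.119]
(190, 200) [203 209 207] [ 80   7 209] [ 0.569  0.262 -0.001]
(350, 350) [193 125  68] [ 14 165 193] [ 0.12  -0.215  0.   ]
lid n [0.05351137 0.42069516 0.9056225 ] tilt 25.09274532501738 az 82.7510467797534 [0.5236574  0.01221432 0.15926052] 4409
lid px [[208, 250], [219, 151], [330, 163], [319, 262]]
[-0.12805316 -0.12702007  0.12996639  0.13142253]
[-0.1525362  -0.1517383   0.1852464   0.18789819]
origin [0.52712048 0.02724546 0.15207337] x [ 0.99200726 -0.12618085  0.        ] y [ 0.11427221  0.89838409 -0.42408476]
flake [278. 184.] 116 x 0.051 0.084 y -0.051 -0.008 z 0.0043
flake [241. 192.] 119 x 0.02 0.06 y 0.06 0.104 z 0.0039
flake [278. 205.] 138 x -0.008 0.029 y -0.056 -0.014 z 0.004
flake [252. 221.] 124 x -0.059 -0.022 y 0.019 0.055 z 0.0044
flake [277. 235.] 138 x -0.088 -0.055 y -0.069 -0.025 z 0.0044
437 [ 0.4493 -0.3429  0.0149] 0.014734774559418184
((450.74053955078125, -337.98602294921875), (128.27627563476562, 95.5787582397461), 0.6236466765403748)
89 [ 0.4499 -0.3437  0.0551] 0.05491136681273989
((449.6976013183594, -344.0188293457031), (36.548954010009766, 20.797853469848633), 68.0748291015625)
```

Run:
```python
import cv2
p=cv2.imread("pics/top0.png")[140:310,160:480];cv2.imwrite("pics/crop0.png",cv2.resize(p,None,fx=2.5,fy=2.5,interpolation=2))
```

```text
(no output)
```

View pics/crop0.png

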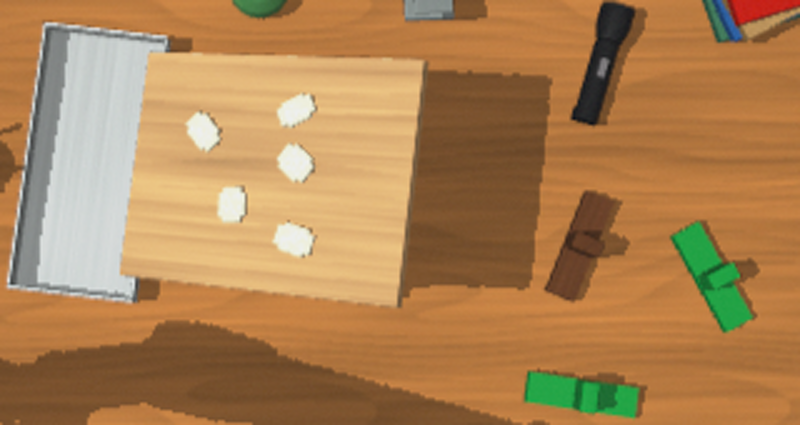

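```bash
cat >> h.py <<'E'
from scipy.spatial.transform import Rotation as Ro, Slerp
def sim(p,R,rows):
    for r in rows:
        p=p+R.apply(np.array(r[3:6])/100); R=R*Ro.from_rotvec(np.radians(r[:3]))
    return p,R
def plan(p,R,wps,jaw):
    """wps: list of (pos,Rot,nrows) -> rounded rows, following with feedback on rounding"""
    out=[]
    for q,S,n in wps:
        p0,R0=p,R; sl=Slerp([0,1],Ro.concatenate([R0,S]))
        for i in range(1,n+1):
            pt=p0+(q-p0)*i/n; Rt=sl([i/n])[0]
            w=np.degrees((R.inv()*Rt).as_rotvec()); t=R.inv().apply(pt-p)*100
            r=[round(float(a),1) for a in w]+[round(float(a),2) for a in t]+[jaw]
            out.append(r); p,R=sim(p,R,[r])
    return out,p,R
def show(rows):
    for i in range(0,len(rows),10): print("["+",".join("["+",".join(f"{a:g}" for a in r)+"]" for r in rows[i:i+10])+"]")
def down(ang): # tool x down, tool z at angle ang (deg) in world xy
    a=np.radians(ang); X=np.array([0,0,-1.]);Z=np.array([np.cos(a),np.sin(a),0]);return Ro.from_matrix(np.stack([X,np.cross(Z,X),Z],1))
E
python3 - <<'E'
from h import *
from bench import *
s=get_state();R=Ro.from_rotvec(s["tool_rot"]);print(R.as_matrix().round(3))
Zv=R.as_matrix()[:,2];print(np.degrees(np.arctan2(Zv[1],Zv[0])))
E
```

```text
[[-0.001 -0.92   0.391]
 [-0.002  0.391  0.92 ]
 [-1.    -0.    -0.002]]
66.9821150723482
```

Run:
```python
from h import *
from bench import *
s=get_state();p=s["position"];R=Ro.from_rotvec(s["tool_rot"])
w=[(np.array([p[0],p[1],.38]),R,4)]
for k in range(1,13):
    f=k/12;az=np.radians(66.98-(66.98+37.4)*f);r=.6495+(.566-.6495)*f
    w.append((np.array([r*np.cos(az),r*np.sin(az),.38]),down(66.98-(66.98+22.2)*f),2))
w.append((np.array([.4497,-.3437,.2]),down(-22.2),6))
rows,_,_=plan(p,R,w,8.7);show(rows)
```

```text
[[0,0,0,-3.49,-0,-0.01,8.7],[0,0,0,-3.48,-0,-0,8.7],[0,0,0,-3.49,-0,-0.01,8.7],[0,0,0,-3.48,-0,-0,8.7],[3.7,-0,0,0,-4.86,-0.72,8.7],[3.7,-0.1,0,0,-4.89,-0.41,8.7],[3.7,0,0,0,-4.79,-0.82,8.7],[3.8,0,0,0,-4.83,-0.51,8.7],[3.7,0,0,0,-4.72,-0.92,8.7],[3.7,0,0,0.01,-4.77,-0.61,8.7]]
[[3.7,0,0,-0,-4.64,-1.01,8.7],[3.7,0,0,-0,-4.7,-0.72,8.7],[3.7,0,0,-0,-4.57,-1.11,8.7],[3.8,0,0,-0,-4.63,-0.81,8.7],[3.7,0,0,-0,-4.49,-1.2,8.7],[3.7,0,0,-0,-4.56,-0.91,8.7],[3.7,0,0,0,-4.41,-1.29,8.7],[3.7,0,0,0,-4.48,-0.99,8.7],[3.7,0,0,0,-4.33,-1.38,8.7],[3.8,0,0,0,-4.41,-1.09,8.7]]
[[3.7,0,0,0,-4.25,-1.45,8.7],[3.7,0,0,0,-4.34,-1.18,8.7],[3.7,0,0,0,-4.16,-1.53,8.7],[3.7,0,0,0,-4.26,-1.26,8.7],[3.7,0,0,0,-4.08,-1.61,8.7],[3.8,0,0,0,-4.17,-1.35,8.7],[3.7,0,-0,0,-3.99,-1.68,8.7],[3.7,0,-0,0,-4.09,-1.42,8.7],[-0,0,-0,3,0,-0,8.7],[-0,0,-0,3,0,-0,8.7]]
[[-0,0,-0,3,0,-0,8.7],[-0,0,-0,3,0,-0,8.7],[-0,0,-0,3,0,-0,8.7],[-0,0,-0,3,0,-0,8.7]]
```

Call:
jog_arm --pt "0 0 0 -3.5 0 0 8.7" --pt "0 0 0 -3.5 0 0 8.7" --pt "0 0 0 -3.5 0 0 8.7" --pt "0 0 0 -3.5 0 0 8.7" --pt "3.7 0 0 0 -4.86 -0.72 8.7" --pt "3.7 -0.1 0 0 -4.89 -0.41 8.7" --pt "3.7 0 0 0 -4.79 -0.82 8.7" --pt "3.8 0 0 0 -4.83 -0.51 8.7" --pt "3.7 0 0 0 -4.72 -0.92 8.7" --pt "3.7 0 0 0.01 -4.77 -0.61 8.7"

```text
time: 1.35
position: [0.4763, 0.4104, 0.3808]
tool_rot: [-0.607, 1.483, 0.608]
ft_force: [-1.3, 0.0, 0.6]
grip_width: 1.001
```

Call:
jog_arm --pt "3.7 0 0 0 -4.64 -1.01 8.7" --pt "3.7 0 0 0 -4.7 -0.72 8.7" --pt "3.7 0 0 0 -4.57 -1.11 8.7" --pt "3.8 0 0 0 -4.63 -0.81 8.7" --pt "3.7 0 0 0 -4.49 -1.2 8.7" --pt "3.7 0 0 0 -4.56 -0.91 8.7" --pt "3.7 0 0 0 -4.41 -1.29 8.7" --pt "3.7 0 0 0 -4.48 -0.99 8.7" --pt "3.7 0 0 0 -4.33 -1.38 8.7" --pt "3.8 0 0 0 -4.41 -1.09 8.7"

```text
time: 2.6
position: [0.593, -0.0281, 0.3803]
tool_rot: [-0.1, 1.568, 0.102]
ft_force: [0.8, -0.1, -0.0]
grip_width: 1.001
```

Call:
jog_arm --pt "3.7 0 0 0 -4.25 -1.45 8.7" --pt "3.7 0 0 0 -4.34 -1.18 8.7" --pt "3.7 0 0 0 -4.16 -1.53 8.7" --pt "3.7 0 0 0 -4.26 -1.26 8.7" --pt "3.7 0 0 0 -4.08 -1.61 8.7" --pt "3.8 0 0 0 -4.17 -1.35 8.7" --pt "3.7 0 0 0 -3.99 -1.68 8.7" --pt "3.7 0 0 0 -4.09 -1.42 8.7" --pt "0 0 0 3 0 0 8.7" --pt "0 0 0 3 0 0 8.7"

```text
time: 3.85
position: [0.4493, -0.3438, 0.3194]
tool_rot: [0.307, 1.548, -0.304]
ft_force: [0.3, 1.1, -0.2]
grip_width: 1.001
```

Call:
jog_arm --pt "0 0 0 3 0 0 8.7" --pt "0 0 0 3 0 0 8.7" --pt "0 0 0 3 0 0 8.7" --pt "0 0 0 2 0 0 8.7" --pt "0 0 0 0 0 0 8.7" --pt "0 0 0 0 0 0 8.7"

```text
time: 4.6
position: [0.4502, -0.3434, 0.2109]
tool_rot: [0.305, 1.548, -0.303]
ft_force: [0.2, 0.3, 0.6]
grip_width: 1.002
```

Run:
```python
from h import *
from bench import *
s=get_state();p=s["position"];R=Ro.from_rotvec(s["tool_rot"]);print(s["time"],p,s["joint_positions"],s["ft_force"]);M=R.as_matrix();print(M.round(3),np.degrees(np.arctan2(M[1,2],M[0,2])))
a,d=get_image("wrist");cv2.imwrite("pics/w1.png",a[:,:,::-1])
```

```text
4.6 [ 0.45023332 -0.34338863  0.21093791] [-0.03864119  0.18625376  0.72804258  1.72984164 -0.13117838  1.27381318
  0.33137515] [0.24374255 0.27483058 0.58357195]
[[ 0.002  0.378  0.926]
 [ 0.001  0.926 -0.378]
 [-1.     0.002  0.001]] -22.224137359127052
```

View pics/w1.png

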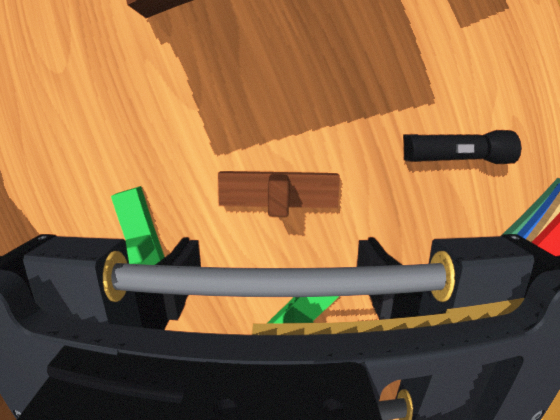

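Wrist view: the scraper lies level in the picture, about (219–340, 172–212), with its fin at (278,195). It is centred between the jaws but turned by 1–2°. I'll measure that angle.

```bash
cat >> h.py <<'E'
def wpts(d,p,R):
    c=camera_info("wrist");K=c["intrinsics"];T=c["mount"]
    v,u=np.mgrid[0:d.shape[0],0:d.shape[1]];a=(u-K[0,2])/K[0,0];b=(v-K[1,2])/K[1,1]
    th=np.hypot(a,b)+1e-9;t=np.tan(np.minimum(th,1.4))
    P=np.stack([a/th*t*d,-b/th*t*d,-d],-1)@T[:3,:3].T+T[:3,3]
    return P@R.as_matrix().T+p
E
python3 - <<'E'
from h import *
from bench import *
s=get_state();p=s["position"];R=Ro.from_rotvec(s["tool_rot"])
a,d=get_image("wrist");P=wpts(d,p,R);h=cv2.cvtColor(a,cv2.COLOR_RGB2HSV)
for u,v in[(300,190),(278,185),(200,190),(240,190)]:print(a[v,u],h[v,u],P[v,u].round(4))
B=np.zeros(d.shape,bool);B[160:225,205:350]=1
S=B&(P[...,2]>.011)&(P[...,2]<.021)&(h[...,2]<150);r=cv2.minAreaRect((P[S][:,:2]*1000).astype(np.float32));print(S.sum(),np.median(P[S][:,2]),r)
S=B&(P[...,2]>.051);r=cv2.minAreaRect((P[S][:,:2]*1000).astype(np.float32));print(S.sum(),np.median(P[S][:,2]),r)
E
```

```text
[129  72  45] [ 10 166 129] [ 0.4707 -0.3529  0.0153]
[138  80  52] [ 10 159 138] [ 0.4539 -0.3318  0.0553]
[239 168  95] [ 15 154 239] [ 0.3658 -0.3132 -0.0008]
[131  76  49] [ 10 160 131] [ 0.4114 -0.3286  0.015 ]
3315 0.015915193685656637 ((449.0121765136719, -344.2306823730469), (36.7297248840332, 128.97386169433594), 66.66938781738281)
806 0.05672431280259324 ((459.4143981933594, -319.0322570800781), (88.49925231933594, 19.170913696289062), 67.4363784790039)
```

Call:
jog_arm --pt "1.1 0 0 3 -0.13 -0.08 8.7" --pt "0 0 0 3 0 0 8.7" --pt "0 0 0 3 0 0 8.7" --pt "0 0 0 3 0 0 8.7" --pt "0 0 0 3 0 0 8.7" --pt "0 0 0 2 0 0 8.7" --pt "0 0 0 0 0 0 8.7" --pt "0 0 0 0 0 0 8.7"

```text
time: 5.7
position: [0.4497, -0.3444, 0.0413]
tool_rot: [0.32, 1.545, -0.318]
ft_force: [-1.0, 0.1, 0.7]
grip_width: 1.001
```

Run:
```python
from h import *
from bench import *
s=get_state();p=s["position"];R=Ro.from_rotvec(s["tool_rot"]);print(s["time"],p,s["ft_force"]);M=R.as_matrix();print(M.round(3),np.degrees(np.arctan2(M[1,2],M[0,2])))
a,d=get_image("wrist");cv2.imwrite("pics/w2.png",a[:,:,::-1])
```

```text
5.7 [ 0.44966724 -0.34440605  0.04134432] [-1.03190893  0.06635842  0.68335619]
[[ 0.003  0.396  0.918]
 [ 0.001  0.918 -0.396]
 [-1.     0.002  0.002]] -23.323049688027677
```

View pics/w2.png

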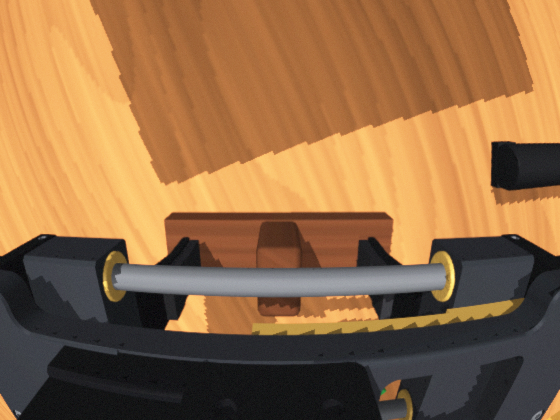

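The wrist view shows the fin centred between the pads at (279,260), and the sole is square to the jaws. Closing now.

Call:
jog_arm --pt "0 0 0 0 0 0 1.0" --pt "0 0 0 0 0 0 1.0" --pt "0 0 0 0 0 0 1.0" --pt "0 0 0 0 0 0 1.0" --pt "0 0 0 0 0 0 1.0" --pt "0 0 0 0 0 0 1.0" --squeeze 45

```text
time: 6.5
position: [0.4489, -0.3437, 0.0401]
tool_rot: [0.321, 1.547, -0.318]
ft_force: [0.0, 0.1, -0.1]
grip_width: 0.404
```

Call:
jog_arm --pt "0 0 0 0 0 0 1.0" --pt "0 0 0 -1 0 0 1.0" --pt "0 0 0 -3 0 0 1.0" --pt "0 0 0 -3 0 0 1.0" --pt "0 0 0 0 0 0 1.0" --pt "0 0 0 0 0 0 1.0"

```text
time: 7.25
position: [0.4485, -0.3434, 0.1096]
tool_rot: [0.321, 1.547, -0.317]
ft_force: [0.2, 0.9, -1.7]
grip_width: 0.224
```

Run:
```python
from h import *
from bench import *
s=get_state();p=s["position"];R=Ro.from_rotvec(s["tool_rot"]);print(s["time"],p,s["ft_force"],s["grip_width"]);M=R.as_matrix();print(M.round(3),np.degrees(np.arctan2(M[1,2],M[0,2])))
a,d=get_image("wrist");cv2.imwrite("pics/w3.png",a[:,:,::-1])
P=wpts(d,p,R);L=(P-p)@M
h=cv2.cvtColor(a,cv2.COLOR_RGB2HSV)
B=(h[...,0]<14)&(h[...,2]<150)&(L[...,0]>.015)&(L[...,0]<.04)&(abs(L[...,2])<.075)&(abs(L[...,1])<.03)
q=L[B];c=np.median(q,0);print(B.sum(),c,q.min(0),q.max(0))
A=np.c_[q[:,1:],np.ones(len(q))];k=np.linalg.lstsq(A,q[:,0],rcond=None)[0];r=q[:,0]-A@k;ok=abs(r)<.003;k=np.linalg.lstsq(A[ok],q[ok,0],rcond=None)[0];print("sole-top plane x=",k,ok.sum())
```

```text
7.25 [ 0.44845582 -0.34335785  0.10959603] [ 0.21387311  0.88893121 -1.66957267] 0.22371466278588062
[[ 0.     0.396  0.918]
 [ 0.002  0.918 -0.396]
 [-1.     0.002 -0.001]] -23.31037905076503
3836 [0.02847245 0.01346016 0.00379919] [ 0.01512794 -0.00796357 -0.06578491] [0.03999145 0.01881618 0.06337435]
sole-top plane x= [0.16697758 0.00027872 0.0267391 ] 2806
```

View pics/w3.png

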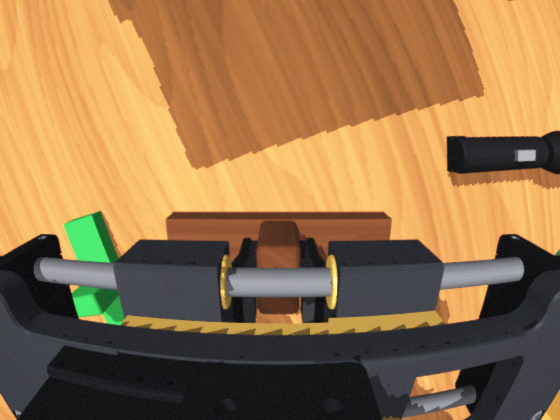

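Run:
```python
from h import *
from bench import *
s=get_state();p=s["position"];R=Ro.from_rotvec(s["tool_rot"]);M=R.as_matrix()
a,d=get_image("wrist");P=wpts(d,p,R);L=(P-p)@M
for u in(185,210,235,330,350,375):
    print(u,[(v,tuple((L[v,u]*1000).round(1))) for v in range(212,240,4)])
```

```text
185 [(212, (np.float64(41.3), np.float64(18.1), np.float64(-57.7))), (216, (np.float64(33.4), np.float64(18.0), np.float64(-55.5))), (220, (np.float64(28.6), np.float64(17.0), np.float64(-54.2))), (224, (np.float64(27.4), np.float64(15.0), np.float64(-54.0))), (228, (np.float64(27.2), np.float64(12.7), np.float64(-54.2))), (232, (np.float64(29.2), np.float64(9.6), np.float64(-55.0))), (236, (np.float64(29.9), np.float64(6.9), np.float64(-55.5)))]
210 [(212, (np.float64(39.8), np.float64(18.6), np.float64(-41.7))), (216, (np.float64(32.8), np.float64(18.2), np.float64(-40.3))), (220, (np.float64(28.0), np.float64(17.3), np.float64(-39.4))), (224, (np.float64(28.1), np.float64(14.9), np.float64(-39.5))), (228, (np.float64(28.2), np.float64(12.5), np.float64(-39.7))), (232, (np.float64(29.4), np.float64(9.7), np.float64(-40.1))), (236, (np.float64(28.7), np.float64(7.5), np.float64(-40.1)))]
235 [(212, (np.float64(42.9), np.float64(17.7), np.float64(-27.1))), (216, (np.float64(32.6), np.float64(18.3), np.float64(-25.7))), (220, (np.float64(28.6), np.float64(17.2), np.float64(-25.3))), (
[... 886 characters left out ...]
8))), (224, (np.float64(27.7), np.float64(15.0), np.float64(39.0))), (228, (np.float64(28.3), np.float64(12.5), np.float64(39.3))), (232, (np.float64(27.0), np.float64(10.5), np.float64(39.1))), (236, (np.float64(27.3), np.float64(8.0), np.float64(39.4)))]
375 [(212, (np.float64(43.1), np.float64(17.6), np.float64(58.1))), (216, (np.float64(33.2), np.float64(18.0), np.float64(55.1))), (220, (np.float64(28.8), np.float64(17.0), np.float64(53.9))), (224, (np.float64(27.9), np.float64(14.8), np.float64(53.8))), (228, (np.float64(28.3), np.float64(12.3), np.float64(54.2))), (232, (np.float64(28.6), np.float64(9.7), np.float64(54.5))), (236, (np.float64(28.9), np.float64(7.2), np.float64(54.8)))]
```

```bash
cat >> h.py <<'E'
def lid():
    Z=np.load("lid.npz");M=np.stack([Z["x"],Z["y"],Z["z"]],1);return Z["O"],M
def lidrot():
    O,M=lid();return Ro.from_matrix(np.stack([-M[:,2],M[:,1],M[:,0]],1))
H=.0435
def lp(a,b,g): O,M=lid();return O+M@np.array([a,b,H+g])
def where():
    from bench import get_state
    s=get_state();O,M=lid();q=M.T@(s["position"]-O);q[2]-=H
    R=Ro.from_rotvec(s["tool_rot"]);e=np.degrees((R.inv()*lidrot()).as_rotvec())
    print("t",round(s["time"],2),"lid xyz mm",(q*1000).round(1),"rot err",e.round(2),"F lid",(M.T@s["ft_force"]).round(1),"grip",round(s["grip_width"]*87,1),"q",s["joint_positions"].round(2));return s
E
python3 - <<'E'
from h import *
s=where();p=s["position"];R=Ro.from_rotvec(s["tool_rot"])
w=[(np.array([p[0],p[1],.34]),R,5),(lp(.045,-.12,.07),lidrot(),9),(lp(.045,-.12,.02),lidrot(),3)]
rows,_,_=plan(p,R,w,1.0);show(rows)
E
```

```text
t 7.35 lid xyz mm [ -31.7 -323.5 -242.6] rot err [-15.79  -3.62 -25.06] F lid [-0.2  0.4 -1.5] grip 19.5 q [-0.01  0.29  0.71  1.84 -0.22  1.09  0.38]
[[0,0,0,-4.62,0.01,-0.01,1],[0,0,0,-4.62,0.01,-0.01,1],[0,0,0,-4.62,0.01,-0.01,1],[0,0,0,-4.63,0.01,-0.01,1],[0,0,0,-4.62,0.01,-0.01,1],[-1.8,-0.4,-2.8,0.39,3.62,-0.15,1],[-1.7,-0.4,-2.8,0.21,3.63,-0.05,1],[-1.8,-0.4,-2.8,0.03,3.65,0.07,1],[-1.7,-0.4,-2.7,-0.14,3.63,0.18,1],[-1.8,-0.4,-2.8,-0.32,3.62,0.28,1]]
[[-1.7,-0.4,-2.8,-0.48,3.58,0.41,1],[-1.8,-0.4,-2.8,-0.66,3.55,0.51,1],[-1.7,-0.4,-2.8,-0.83,3.49,0.63,1],[-1.8,-0.4,-2.8,-0.99,3.43,0.74,1],[0,-0,0,1.67,-0,0,1],[0,-0,0,1.66,-0,0,1],[0,-0,0,1.67,-0,0,1]]
```

Call:
jog_arm --pt "0 0 0 -4.6 0 0 1" --pt "0 0 0 -4.6 0 0 1" --pt "0 0 0 -4.6 0 0 1" --pt "0 0 0 -4.6 0 0 1" --pt "0 0 0 -4.6 0 0 1" --pt "-1.8 -0.4 -2.8 0.39 3.62 -0.15 1" --pt "-1.7 -0.4 -2.8 0.21 3.63 -0.05 1" --pt "-1.8 -0.4 -2.8 0.03 3.65 0.07 1" --pt "-1.7 -0.4 -2.7 -0.14 3.63 0.18 1" --pt "-1.8 -0.4 -2.8 -0.32 3.62 0.28 1"

```text
time: 8.6
position: [0.5131, -0.1736, 0.3199]
tool_rot: [0.004, 1.569, -0.389]
ft_force: [-0.1, 0.5, -0.8]
grip_width: 0.227
```

Call:
jog_arm --pt "-1.7 -0.4 -2.8 -0.48 3.58 0.41 1" --pt "-1.8 -0.4 -2.8 -0.66 3.55 0.51 1" --pt "-1.7 -0.4 -2.8 -0.83 3.49 0.63 1" --pt "-1.8 -0.4 -2.8 -0.99 3.43 0.74 1" --pt "0 0 0 1.6 0 0 1" --pt "0 0 0 1.6 0 0 1" --pt "0 0 0 1.6 0 0 1" --pt "0 0 0 0 0 0 1" --pt "0 0 0 0 0 0 1" --pt "0 0 0 0 0 0 1"

```text
time: 9.85
position: [0.5626, -0.0597, 0.2631]
tool_rot: [-0.247, 1.566, -0.443]
ft_force: [0.5, 0.2, -1.5]
grip_width: 0.226
```

Run:
```python
from h import *
from bench import *
s=where()
a,d=get_image("side");cv2.imwrite("pics/s4.png",cv2.resize(a[140:290,190:390,::-1],None,fx=4,fy=4))
a,d=get_image("wrist");cv2.imwrite("pics/w4.png",a[:,:,::-1])
```

```text
t 9.85 lid xyz mm [  46.2 -121.1   22.3] rot err [-0.07  0.16  0.04] F lid [ 0.5  0.8 -1.2] grip 19.7 q [-0.53  0.2   0.39  1.64  0.35  1.44 -0.34]
```

View pics/s4.png

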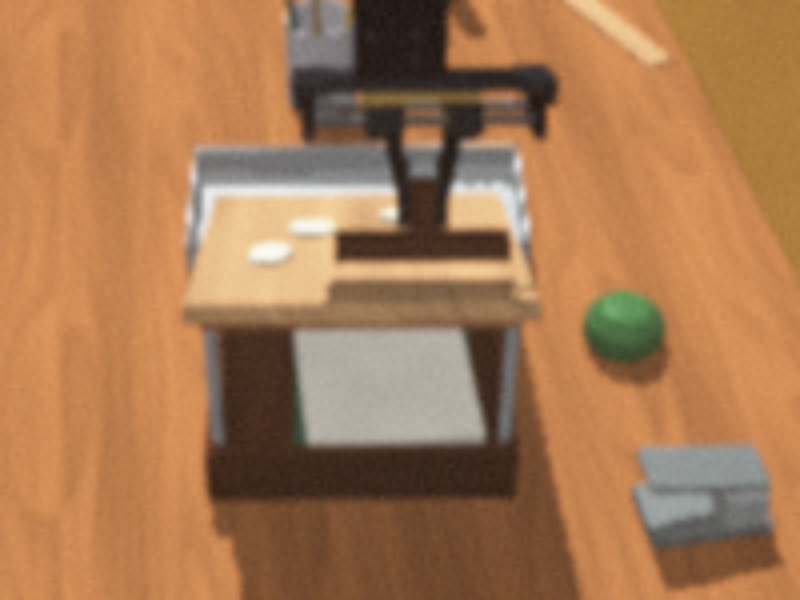

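View pics/w4.png

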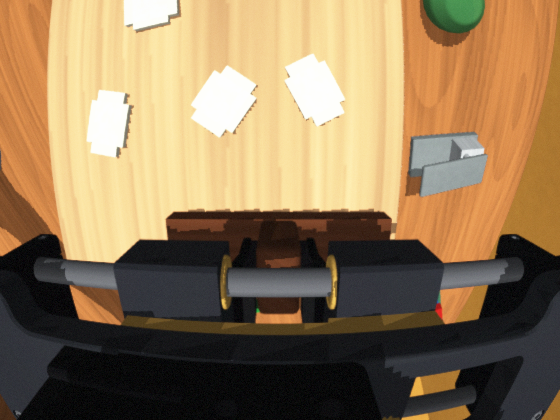

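Both views show the sole hovering level over the upper lid, with the block at columns 167–392 of the wrist view and all five flakes further down the slope. I'll lower it gently.

Call:
jog_arm --pt "0 0 0 0.8 0 0 1" --pt "0 0 0 0.8 0 0 1" --pt "0 0 0 0.1 0 0 1" --pt "0 0 0 0.1 0 0 1" --pt "0 0 0 0 0 0 1"

```text
time: 10.58
position: [0.5614, -0.0674, 0.2461]
tool_rot: [-0.247, 1.567, -0.444]
ft_force: [0.1, -0.1, -1.0]
grip_width: 0.228
```

```bash
python3 -c "
from h import *
where()"
```

```text
t 10.57 lid xyz mm [  45.9 -121.     3.7] rot err [-0.04  0.1   0.08] F lid [ 0.1  0.3 -0.9] grip 19.8 q [-0.53  0.2   0.39  1.67  0.35  1.41 -0.34]
```

Call:
jog_arm --pt "0 0 0 0.1 0 0 1" --pt "0 0 0 0.1 0 0 1" --pt "0 0 0 0 0 0 1"

```text
time: 10.95
position: [0.5612, -0.0683, 0.2442]
tool_rot: [-0.247, 1.567, -0.444]
ft_force: [0.1, -0.1, -0.9]
grip_width: 0.229
```

Call:
jog_arm --pt "0 0 0 0.1 0 0 1" --pt "0 0 0 0 0 0 1"

```text
time: 11.2
position: [0.5613, -0.0685, 0.2438]
tool_rot: [-0.247, 1.566, -0.443]
ft_force: [-0.6, 1.0, 2.5]
grip_width: 0.223
```

Call:
jog_arm --pt "0 0 0 0.1 0 0 1" --pt "0 0 0 0 0 0 1"

```text
time: 11.45
position: [0.5613, -0.0685, 0.2438]
tool_rot: [-0.247, 1.566, -0.443]
ft_force: [-2.7, 2.3, 6.8]
grip_width: 0.229
```

```bash
python3 -c "
from h import *
where()"
```

```text
t 11.45 lid xyz mm [  46.  -121.     1.1] rot err [-0.05  0.14  0.05] F lid [-3.  -1.1  7. ] grip 19.9 q [-0.52  0.2   0.39  1.68  0.35  1.4  -0.34]
```

Call:
jog_arm --pt "0 0 0 0.05 0 0 1" --pt "0 0 0 0 0 0 1" --pt "0 0 0 0 0.3 0 1" --pt "0 0 0 0 0.7 0 1" --pt "0 0 0 0 1 0 1" --pt "0 0 0 0 1 0 1"

```text
time: 12.2
position: [0.5661, -0.0434, 0.232]
tool_rot: [-0.248, 1.562, -0.445]
ft_force: [1.4, 0.2, 10.5]
grip_width: 0.227
```

```bash
python3 -c "
from h import *
where()"
```

```text
t 12.2 lid xyz mm [ 47.6 -92.9   1.3] rot err [-0.14  0.33  0.17] F lid [ 1.4 -4.1  9.7] grip 19.7 q [-0.55  0.23  0.38  1.67  0.34  1.4  -0.39]
```

Call:
jog_arm --pt "0 0 0 0 1 0 1" --pt "0 0 0 0 1 0 1" --pt "0 0 0 0 1 0 1" --pt "0 0 0 0 1 0 1" --pt "0 0 0 0 1 0 1" --pt "0 0 0 0 1 0 1"

```text
time: 12.95
position: [0.5732, 0.0106, 0.2066]
tool_rot: [-0.248, 1.562, -0.445]
ft_force: [1.0, -0.5, 11.4]
grip_width: 0.225
```

```bash
python3 -c "
from h import *
from bench import *
where()
a,d=get_image('wrist');cv2.imwrite('pics/w5.png',a[:,:,::-1])"
```

```text
t 12.95 lid xyz mm [ 47.8 -32.8   1.3] rot err [-0.14  0.34  0.16] F lid [ 1.  -5.1 10.1] grip 19.6 q [-0.6   0.29  0.35  1.65  0.32  1.39 -0.47]
```

View pics/w5.png

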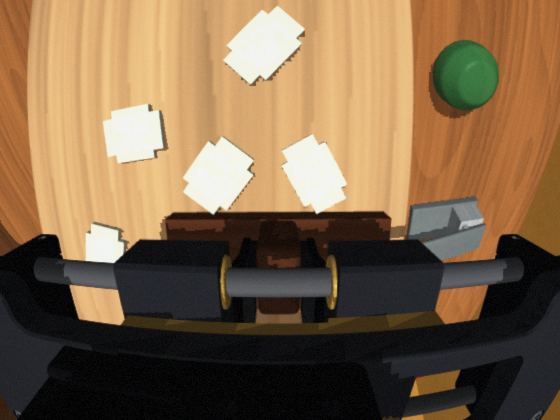

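Two flakes at (218,175) and (314,173) ride in front of the block, with the third ahead at (264,45). The two left-hand flakes are outside this stroke, as planned.

Call:
jog_arm --pt "0 0 0 0 1 0 1" --pt "0 0 0 0 1 0 1" --pt "0 0 0 0 1 0 1" --pt "0 0 0 0 1 0 1" --pt "0 0 0 0 1 0 1" --pt "0 0 0 0 1 0 1" --pt "0 0 0 0 1 0 1"

```text
time: 13.88
position: [0.5814, 0.0735, 0.177]
tool_rot: [-0.247, 1.562, -0.445]
ft_force: [0.8, -0.4, 12.3]
grip_width: 0.225
```

```bash
python3 -c "
from h import *
from bench import *
where()
a,d=get_image('wrist');cv2.imwrite('pics/w6.png',a[:,:,::-1])"
```

```text
t 13.88 lid xyz mm [48.  37.2  1.4] rot err [-0.15  0.34  0.14] F lid [ 0.9 -5.5 11.1] grip 19.6 q [-0.65  0.36  0.31  1.62  0.29  1.39 -0.55]
```

View pics/w6.png

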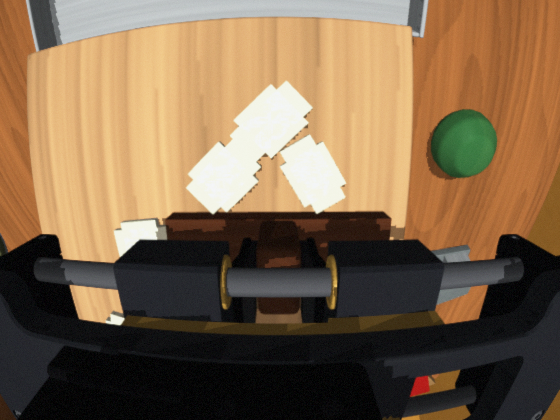

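Call:
jog_arm --pt "0 0 0 0 1 0 1" --pt "0 0 0 0 1 0 1" --pt "0 0 0 0 1 0 1" --pt "0 0 0 0 1 0 1" --pt "0 0 0 0 1 0 1" --pt "0 0 0 0 1 0 1" --pt "0 0 0 0 1 0 1"

```text
time: 14.8
position: [0.5896, 0.1365, 0.1474]
tool_rot: [-0.247, 1.562, -0.445]
ft_force: [0.7, 0.0, 12.4]
grip_width: 0.224
```

```bash
python3 -c "
from h import *
from bench import *
where()"
```

```text
t 14.8 lid xyz mm [ 48.2 107.3   1.6] rot err [-0.16  0.34  0.12] F lid [ 0.7 -5.2 11.3] grip 19.5 q [-0.69  0.45  0.28  1.56  0.26  1.39 -0.63]
```

Call:
jog_arm --pt "0 0 0 0 1 0 1" --pt "0 0 0 0 1 0 1" --pt "0 0 0 0 1 0 1" --pt "0 0 0 0 1 0 1" --pt "0 0 0 0 1 0 1" --pt "0 0 0 0 1 0 1" --pt "0 0 0 0 0 0 1"

```text
time: 15.68
position: [0.5963, 0.1922, 0.1212]
tool_rot: [-0.247, 1.562, -0.442]
ft_force: [1.7, 2.4, 9.5]
grip_width: 0.224
```

```bash
python3 -c "
from h import *
from bench import *
where()
a,d=get_image('wrist');cv2.imwrite('pics/w7.png',a[:,:,::-1])"
```

```text
t 15.68 lid xyz mm [ 47.9 169.2   1.6] rot err [-0.05  0.36  0.  ] F lid [ 1.4 -1.6  9.7] grip 19.5 q [-0.73  0.53  0.26  1.49  0.23  1.39 -0.69]
```

View pics/w7.png

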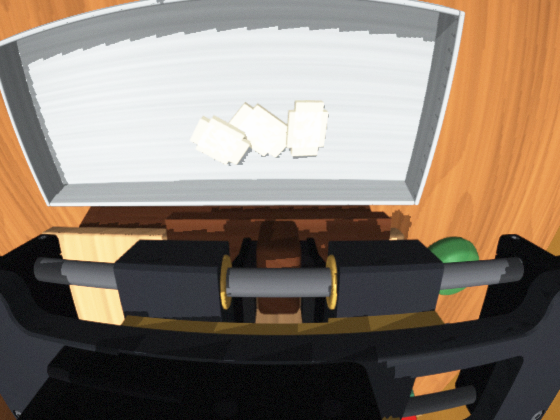

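All three flakes are in the tray at (220,140), (260,130) and (308,128). I'll lift, return and do the second stroke at lid x = -50 mm.

Call:
jog_arm --pt "0 0 0 -2 0 0 1" --pt "0 0 0 -2 0 0 1" --pt "0 0 0 0 -4.2 -1.4 1" --pt "0 0 0 0 -4.2 -1.4 1" --pt "0 0 0 0 -4.2 -1.4 1" --pt "0 0 0 0 -4.2 -1.4 1" --pt "0 0 0 0 -4.2 -1.4 1" --pt "0 0 0 0 -4.2 -1.4 1" --pt "0 0 0 0 -3.8 -1.4 1" --pt "0 0 0 0 0 0 1"

```text
time: 16.98
position: [0.4654, -0.0427, 0.2799]
tool_rot: [-0.242, 1.565, -0.446]
ft_force: [0.1, 0.1, -1.3]
grip_width: 0.229
```

```bash
python3 -c "
from h import *
from bench import *
where()
a,d=get_image('wrist');cv2.imwrite('pics/w8.png',a[:,:,::-1])"
```

```text
t 16.98 lid xyz mm [ -52.4 -124.1   39.5] rot err [-0.35  0.11 -0.03] F lid [ 0.   0.7 -1.1] grip 20.0 q [-0.63 -0.02  0.36  1.83  0.41  1.52 -0.46]
```

View pics/w8.png

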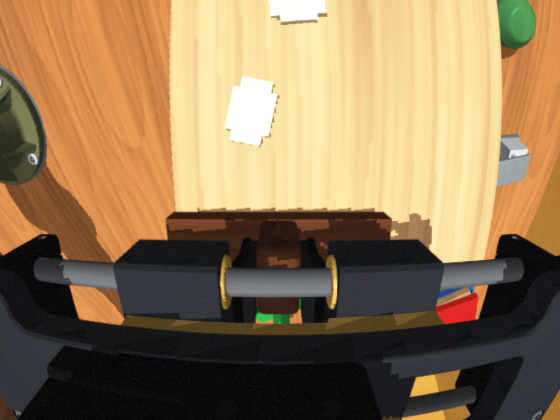

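Both remaining flakes, at (251,110) and (298,8), lie within the block's width (columns 167–392). Lowering.

Call:
jog_arm --pt "0 0 0 1.5 0 0 1" --pt "0 0 0 1.5 0 0 1" --pt "0 0 0 0.6 0 0 1" --pt "0 0 0 0.1 0 0 1" --pt "0 0 0 0.1 0 0 1" --pt "0 0 0 0 0 0 1"

```text
time: 17.77
position: [0.4641, -0.0559, 0.2438]
tool_rot: [-0.247, 1.567, -0.443]
ft_force: [0.5, 1.0, 0.2]
grip_width: 0.225
```

Call:
jog_arm --pt "0 0 0 0.1 0 0 1" --pt "0 0 0 0 0 0 1"

```text
time: 18.02
position: [0.4641, -0.056, 0.2436]
tool_rot: [-0.247, 1.566, -0.443]
ft_force: [-1.9, 2.5, 4.9]
grip_width: 0.226
```

```bash
python3 -c "
from h import *
where()"
```

```text
t 18.02 lid xyz mm [ -52.1 -120.8    1. ] rot err [-0.04  0.12  0.04] F lid [-2.3 -0.   5.4] grip 19.6 q [-0.62 -0.01  0.38  1.89  0.42  1.44 -0.46]
```

Call:
jog_arm --pt "0 0 0 0.1 0 0 1" --pt "0 0 0 0 0.3 0 1" --pt "0 0 0 0 0.7 0 1" --pt "0 0 0 0 1 0 1" --pt "0 0 0 0 1 0 1" --pt "0 0 0 0 1 0 1" --pt "0 0 0 0 1 0 1" --pt "0 0 0 0 1 0 1"

```text
time: 19.02
position: [0.4727, -0.0035, 0.219]
tool_rot: [-0.248, 1.562, -0.445]
ft_force: [2.1, -0.4, 11.6]
grip_width: 0.226
```

```bash
python3 -c "
from h import *
where()"
```

```text
t 19.02 lid xyz mm [-50.1 -62.2   1.2] rot err [-0.12  0.35  0.14] F lid [ 2.1 -5.1 10.4] grip 19.7 q [-0.66  0.06  0.34  1.88  0.38  1.42 -0.55]
```

Call:
jog_arm --pt "0 0 0 0 1 0 1" --pt "0 0 0 0 1 0 1" --pt "0 0 0 0 1 0 1" --pt "0 0 0 0 1 0 1" --pt "0 0 0 0 1 0 1" --pt "0 0 0 0 1 0 1" --pt "0 0 0 0 1 0 1" --pt "0 0 0 0 1 0 1"

```text
time: 20.02
position: [0.482, 0.0685, 0.1851]
tool_rot: [-0.247, 1.562, -0.444]
ft_force: [0.5, -0.1, 13.2]
grip_width: 0.222
```

```bash
python3 -c "
from h import *
from bench import *
where()
a,d=get_image('wrist');cv2.imwrite('pics/w9.png',a[:,:,::-1])"
```

```text
t 20.02 lid xyz mm [-49.9  17.9   1.3] rot err [-0.12  0.34  0.12] F lid [ 0.5 -5.6 12. ] grip 19.4 q [-0.72  0.16  0.29  1.84  0.33  1.39 -0.66]
```

View pics/w9.png

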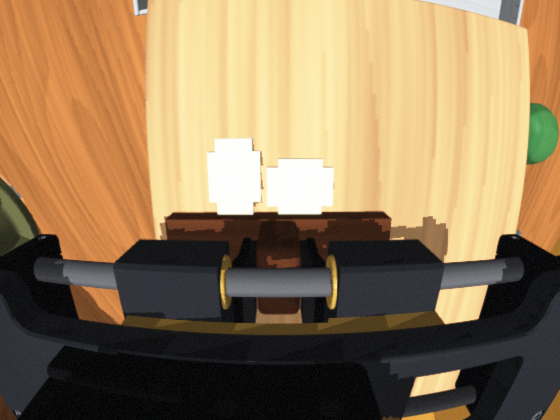

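The last two flakes, at (235,178) and (300,186), are riding squarely in front of the block. Force is 12 N. I'll carry on to the edge.

Call:
jog_arm --pt "0 0 0 0 1 0 1" --pt "0 0 0 0 1 0 1" --pt "0 0 0 0 1 0 1" --pt "0 0 0 0 1 0 1" --pt "0 0 0 0 1 0 1" --pt "0 0 0 0 1 0 1" --pt "0 0 0 0 1 0 1" --pt "0 0 0 0 1 0 1"

```text
time: 21.08
position: [0.4913, 0.1405, 0.1512]
tool_rot: [-0.247, 1.562, -0.444]
ft_force: [1.4, 0.4, 13.0]
grip_width: 0.229
```

Call:
jog_arm --pt "0 0 0 0 1 0 1" --pt "0 0 0 0 1 0 1" --pt "0 0 0 0 1 0 1" --pt "0 0 0 0 1 0 1" --pt "0 0 0 0 1 0 1" --pt "0 0 0 0 1 0 1" --pt "0 0 0 0 1 0 1" --pt "0 0 0 0 0.2 0 1" --pt "0 0 0 0 0 0 1" --pt "0 0 0 0 0 0 1"

```text
time: 22.32
position: [0.4993, 0.2056, 0.1206]
tool_rot: [-0.247, 1.563, -0.443]
ft_force: [0.4, 0.9, 12.2]
grip_width: 0.225
```

```bash
python3 -c "
from h import *
from bench import *
where()
a,d=get_image('wrist');cv2.imwrite('pics/w10.png',a[:,:,::-1])"
```

```text
t 22.32 lid xyz mm [-50.1 170.4   1.5] rot err [-0.09  0.31  0.04] F lid [ 0.3 -4.3 11.4] grip 19.6 q [-0.82  0.39  0.21  1.7   0.25  1.37 -0.82]
```

View pics/w10.png

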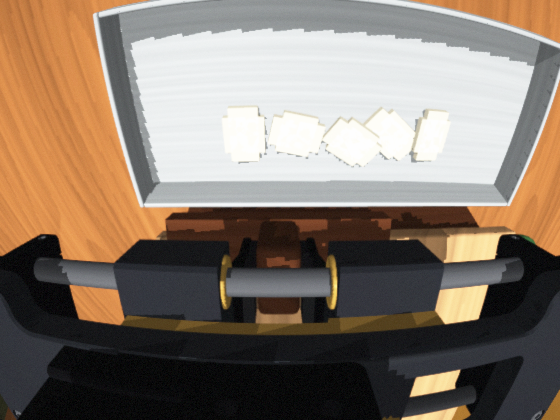

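All five flakes lie in the tray at (243,135), (297,133), (352,142), (389,133) and (431,135). Next I'll plan the return to the scraper's original spot.

Run:
```python
from h import *
s=where();p=s["position"];R=Ro.from_rotvec(s["tool_rot"])
w=[(p+np.array([.0,.04,.22]),R,5),(np.array([.50,-.05,.36]),lidrot(),6),(np.array([.449,-.344,.30]),down(-23.3),8),(np.array([.449,-.344,.06]),down(-23.3),7)]
rows,_,_=plan(p,R,w,1.0);show(rows)
```

```text
t 22.38 lid xyz mm [-50.1 170.4   1.5] rot err [-0.09  0.31  0.04] F lid [ 0.5 -4.9 12.3] grip 19.4 q [-0.82  0.39  0.21  1.7   0.25  1.37 -0.82]
[[0,0,0,-4.32,-1.15,-0.08,1],[0,0,0,-4.32,-1.15,-0.07,1],[0,0,0,-4.32,-1.15,-0.08,1],[0,0,0,-4.32,-1.15,-0.07,1],[0,0,0,-4.32,-1.15,-0.08,1],[-0,0.1,0,1.78,-4.56,0.63,1],[-0,0,0,1.79,-4.56,0.63,1],[-0,0.1,0,1.78,-4.56,0.64,1],[-0.1,0,0,1.78,-4.56,0.64,1],[0,0.1,0,1.78,-4.56,0.63,1]]
[[0,0,0,1.79,-4.56,0.63,1],[2,0.4,3.1,2.26,-3.05,-0.17,1],[2,0.5,3.1,2.09,-3.18,-0.05,1],[1.9,0.4,3.2,1.92,-3.28,0.09,1],[2,0.5,3.1,1.73,-3.39,0.21,1],[2,0.4,3.1,1.55,-3.46,0.34,1],[2,0.5,3.1,1.35,-3.52,0.47,1],[1.9,0.4,3.1,1.15,-3.57,0.61,1],[2,0.4,3.2,0.96,-3.61,0.73,1],[0,0,-0,3.43,-0,-0,1]]
[[0,0,-0,3.43,-0,-0,1],[0,0,-0,3.42,-0.01,-0.01,1],[0,0,-0,3.43,0,0,1],[0,0,-0,3.43,-0,0,1],[0,0,-0,3.43,-0,-0,1],[0,0,-0,3.43,-0.01,-0,1]]
```

Call:
jog_arm --pt "0 0 0 -4.3 -1.1 0 1" --pt "0 0 0 -4.3 -1.1 0 1" --pt "0 0 0 -4.3 -1.1 -0.1 1" --pt "0 0 0 -4.3 -1.2 -0.1 1" --pt "0 0 0 -4.3 -1.2 -0.1 1" --pt "0 0.1 0 1.78 -4.56 0.63 1" --pt "0 0 0 1.79 -4.56 0.63 1" --pt "0 0.1 0 1.78 -4.56 0.64 1" --pt "-0.1 0 0 1.78 -4.56 0.64 1" --pt "0 0.1 0 1.78 -4.56 0.63 1"

```text
time: 23.62
position: [0.4996, -0.0029, 0.3528]
tool_rot: [-0.248, 1.572, -0.443]
ft_force: [1.4, 0.2, -0.5]
grip_width: 0.227
```

Call:
jog_arm --pt "0 0 0 1.79 -4.56 0.63 1" --pt "2 0.4 3.1 2.26 -3.05 -0.17 1" --pt "2 0.5 3.1 2.09 -3.18 -0.05 1" --pt "1.9 0.4 3.2 1.92 -3.28 0.09 1" --pt "2 0.5 3.1 1.73 -3.39 0.21 1" --pt "2 0.4 3.1 1.55 -3.46 0.34 1" --pt "2 0.5 3.1 1.35 -3.52 0.47 1" --pt "1.9 0.4 3.1 1.15 -3.57 0.61 1" --pt "2 0.4 3.2 0.96 -3.61 0.73 1" --pt "0 0 0 0 0 0 1"

```text
time: 24.88
position: [0.4448, -0.3493, 0.2957]
tool_rot: [0.324, 1.551, -0.33]
ft_force: [-0.7, -0.0, -0.4]
grip_width: 0.23
```

Run:
```python
from h import *
s=where();p=s["position"];R=Ro.from_rotvec(s["tool_rot"]);print(p)
rows,_,_=plan(p,R,[(np.array([.449,-.344,.055]),down(-23.3),7)],1.0);show(rows)
```

```text
t 24.88 lid xyz mm [ -34.2 -408.6  -76.3] rot err [-16.3   -3.92 -24.68] F lid [-0.7  0.1 -0.4] grip 20.0 q [-0.15  0.15  0.85  1.61 -0.11  1.44  0.3 ]
[ 0.44475162 -0.34929715  0.29567026]
[[-0.1,-0,0,3.44,0.11,0.04,1],[-0.1,-0.1,0.1,3.44,0.11,0.04,1],[-0,-0,0,3.43,0.1,0.03,1],[-0.1,-0,0.1,3.44,0.11,0.04,1],[-0.1,-0.1,-0,3.44,0.1,0.03,1],[-0.1,-0,0,3.44,0.1,0.03,1],[-0.1,-0,0.1,3.43,0.09,0.03,1]]
```

Call:
jog_arm --pt "-0.1 0 0 3.44 0.1 0.04 1" --pt "-0.1 -0.1 0.1 3.44 0.1 0.04 1" --pt "0 0 0 3.44 0.1 0.03 1" --pt "-0.1 0 0.1 3.44 0.1 0.04 1" --pt "-0.1 -0.1 0 3.44 0.1 0.03 1" --pt "-0.1 0 0 3.44 0.1 0.03 1" --pt "-0.1 0 0.1 2.9 0.1 0.03 1" --pt "0 0 0 0 0 0 1" --pt "0 0 0 0 0 0 1"

```text
time: 26.0
position: [0.4538, -0.3387, 0.062]
tool_rot: [0.313, 1.546, -0.308]
ft_force: [0.4, -0.2, -0.5]
grip_width: 0.227
```

Run:
```python
from h import *
from bench import *
s=get_state();p=s["position"];R=Ro.from_rotvec(s["tool_rot"]);print(s["time"],p,s["ft_force"],R.as_matrix().round(4),np.degrees((R.inv()*down(-23.3)).as_rotvec()))
a,d=get_image("side");cv2.imwrite("pics/s11.png",cv2.resize(a[270:400,180:400,::-1],None,fx=3.6,fy=3.6))
a,d=get_image("wrist");cv2.imwrite("pics/w11.png",a[:,:,::-1])
```

```text
26.0 [ 0.45376321 -0.33865391  0.06195123] [ 0.38560231 -0.21039388 -0.49812757] [[ 0.0033  0.3857  0.9226]
 [ 0.0026  0.9226 -0.3857]
 [-1.      0.0037  0.002 ]] [ 0.6105016   0.11504432 -0.21365598]
```

View pics/s11.png

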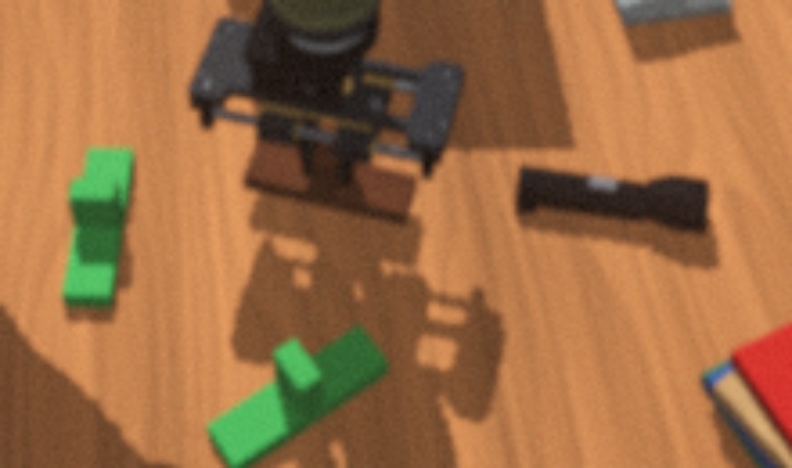

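The spot is clear of the torch and the green blocks. Setting it down.

Call:
jog_arm --pt "0 0.1 -0.2 0.8 0 0 1" --pt "0 0 0 0.6 0 0 1" --pt "0 0 0 0.1 0 0 1" --pt "0 0 0 0.1 0 0 1" --pt "0 0 0 0 0 0 1"

```text
time: 26.72
position: [0.4529, -0.3387, 0.0449]
tool_rot: [0.312, 1.549, -0.311]
ft_force: [-0.7, -0.3, -1.0]
grip_width: 0.225
```

Call:
jog_arm --pt "0 0 0 0.1 0 0 1" --pt "0 0 0 0.1 0 0 1" --pt "0 0 0 0 0 0 1"

```text
time: 27.1
position: [0.453, -0.3387, 0.0439]
tool_rot: [0.313, 1.549, -0.31]
ft_force: [-2.9, 2.3, 7.8]
grip_width: 0.223
```

Contact came at 8 N. I'll release: back off about 1 mm, open, then rise.

Call:
jog_arm --pt "0 0 0 -0.1 0 0 1" --pt "0 0 0 0 0 0 1" --pt "0 0 0 0 0 0 3" --pt "0 0 0 0 0 0 5.5" --pt "0 0 0 0 0 0 7" --pt "0 0 0 0 0 0 7" --pt "0 0 0 0 0 0 7" --pt "0 0 0 0 0 0 7" --pt "0 0 0 0 0 0 7"

```text
time: 28.22
position: [0.4529, -0.3385, 0.0439]
tool_rot: [0.312, 1.549, -0.311]
ft_force: [0.5, 0.4, 0.3]
grip_width: 0.799
```

Call:
jog_arm --pt "0 0 0 -2 0 0 7" --pt "0 0 0 -4 0 0 7" --pt "0 0 0 -5 0 0 7" --pt "0 0 0 -5 0 0 7" --pt "0 0 0 -5 0 0 7" --pt "0 0 0 0 0 0 7" --pt "0 0 0 0 0 0 7"

```text
time: 29.1
position: [0.4528, -0.3387, 0.2544]
tool_rot: [0.313, 1.548, -0.311]
ft_force: [-0.2, 0.1, -0.5]
grip_width: 0.808
```

Run:
```python
from h import *
from bench import *
s=get_state();p=s["position"];R=Ro.from_rotvec(s["tool_rot"]);print(s["time"],p,s["ft_force"],s["grip_width"])
a,d=get_image("wrist");P=wpts(d,p,R);h=cv2.cvtColor(a,cv2.COLOR_RGB2HSV);cv2.imwrite("pics/w12.png",a[:,:,::-1])
B=np.zeros(d.shape,bool);B[160:225,205:350]=1
S=B&(P[...,2]>.011)&(P[...,2]<.021)&(h[...,2]<150);q=P[S];print(S.sum(),np.median(q[:,2]),cv2.minAreaRect((q[:,:2]*1000).astype(np.float32)))
c=q.mean(0);print("normal",np.linalg.svd(q-c,full_matrices=False)[2][2])
a,d=get_image("top");cv2.imwrite("pics/t12.png",a[:,:,::-1]);P=pts("top",d);h=cv2.cvtColor(a,cv2.COLOR_RGB2HSV)
W=(h[...,1]<25)&(h[...,2]>225);W[:140]=0;W[265:]=0;W[:,:160]=0;W[:,340:]=0
k,l,st,cen=cv2.connectedComponentsWithStats(W.astype(np.uint8))
for i in range(1,k):
    if st[i,4]>8:print(cen[i].round(),st[i,4],np.median(P[l==i],0).round(3))
```

```text
29.1 [ 0.45283906 -0.33873457  0.25435795] [-0.17572545  0.08004287 -0.47460147] 0.8079074089058504
2607 0.015934316063543646 ((451.91064453125, -338.90093994140625), (37.09410858154297, 128.5272216796875), 67.2658920288086)
normal [0.00421848 0.01009287 0.99994017]
[206. 183.] 82 [0.619 0.212 0.01 ]
[205. 206.] 327 [0.552 0.214 0.009]
[202. 231.] 127 [0.477 0.224 0.008]
```

View pics/t12.png

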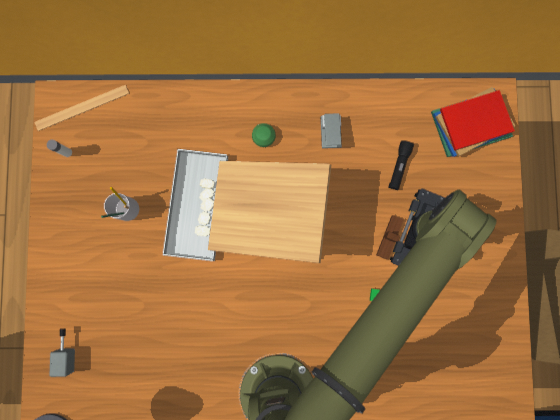

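View pics/w12.png

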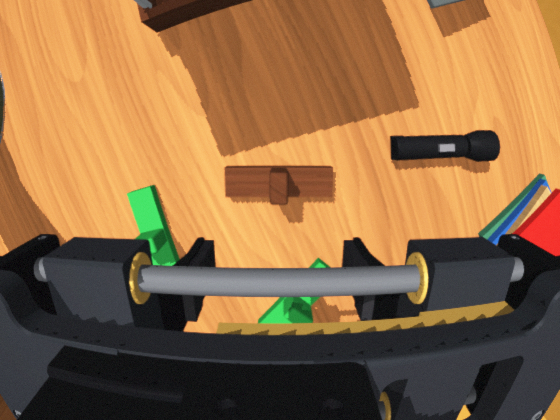

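The lid is bare and the flakes lie in the tray (202–206, 183–231). The scraper stands flat with its sole top at 16 mm and the jaws clear of it. The bystanders are at their first pixels.

```bash
python3 -c "
from bench import *
print(close_job())"
```

```text
the job is handed in; nothing more can be done
None
```

The job is handed in at about 29 s of the 72 s allowed. All five flakes are in the tray and the scraper is back on its sole on the bench. `close_job` gave no verdict.

- **Wiping:** I took the scraper by its fin and wiped in two overlapping strokes, because the flakes lay wider apart than the block. One ran at lid x ≈ +47 mm and the other at about -50 mm. Each went from 49 mm below the high edge to the low edge, with 5–12 N measured on the lid. The first stroke dropped three flakes into the tray and the second dropped two.
- **Putting back:** I set the scraper down within about 5 mm of where it first stood, let go and raised the gripper clear.
- **Last checks:**
  - **Lid and flakes:** the lid is bare. The wrist view after the second stroke showed five separate flakes in the tray. In the last top view they run together into three patches, 8–10 mm above the bench.
  - **Scraper:** the top of its sole plate is at 16 mm and within about 0.6° of level, so it stands flat.
  - **Bystanders:** they look unmoved in the last top view. I compared this by eye and did not measure it.
- **Slip at the grasp:** the block slipped about 3 mm in the jaws at the first lift, because the fingers were still closing. The later heights allowed for it, and it did not slip again.

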